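Kit the good parts for a power-supply board, leave the failed ones

TASK

Make up the kit for the power-supply board: stand the good capacitor (flat silver top) in the blue bin, the good relay (clean top) in the red bin, the heat sink in the yellow bin and the transformer in the green bin, each upright on the bin's floor, set down rather than dropped. Leave the failed capacitor with the bulged brown top and the failed relay with the scorched top standing where they are.

Things in the scene. Friction and masses are not known exactly. Their poses are not given: they have to be found in the camera images.
- capacitor: good capacitor: upright dark-blue cylinder, 30 mm diameter, 48 mm high, with a flat silver top scored with a cross and a white stripe down the side (at its +x); 45 g nominal. Origin: centre of its underside; z up. Stands on the blue mat, top 2 mm above the work surface.
- relay: good relay: box with rounded edges, 30 mm (x) by 34 mm (y), 45 mm high, off-white casing with a black band at the foot and a clean off-white top; 60 g nominal. Origin: centre of its underside; z up. Stands on the blue mat, top 2 mm above the work surface.
- heatsink: black finned heat sink standing on end, 40 mm (x) by 26 mm (y), 45 mm high; seven upright fins side by side along x reach from -y to +y face; treat it as a solid block, best gripped across its 26 mm width (y); 80 g nominal. Origin: centre of its underside; z up. Stands on the blue mat, top 2 mm above the work surface.
- transformer: transformer: bright steel core 42 mm (x) by 22 mm (y), 46 mm high, with a copper winding 28 mm (x) by 36 mm (y) around its middle (8 to 38 mm up) and a black foot 40 x 34 x 6 mm; grip it across the core's flat ends (42 mm, x) or the winding (36 mm, y); 200 g nominal. Origin: centre of its underside; z up. Stands on the blue mat, top 2 mm above the work surface.
- failed_capacitor: failed capacitor, does not belong in the kit: same dark-blue cylinder, 30 mm diameter, 48 mm high, but its top bulges up 6 mm more and is stained rust brown. Origin: centre of its underside; z up. Stands on the blue mat, top 2 mm above the work surface.
- failed_relay: failed relay, does not belong in the kit: same off-white box, 30 mm (x) by 34 mm (y), 45 mm high, but with a round black and brown scorch mark, 29 mm across, on its top. Origin: centre of its underside; z up. Stands on the blue mat, top 2 mm above the work surface.
- bin_blue: blue plastic bin, open on top, fixed: 76 x 76 mm outside, 71 x 71 mm inside, 14 mm high, floor 2.5 mm thick. Four bins stand two by two, 80 mm apart centre to centre, same yaw, on a black plate 172 x 172 x 4 mm on the bench mat; which colour is in which corner changes. Origin: centre of its underside, 6 mm above the work surface; x and y along its sides, z up.
- bin_red: red plastic bin, open on top, fixed: 76 x 76 mm outside, 71 x 71 mm inside, 14 mm high, floor 2.5 mm thick. Four bins stand two by two, 80 mm apart centre to centre, same yaw, on a black plate 172 x 172 x 4 mm on the bench mat; which colour is in which corner changes. Origin: centre of its underside, 6 mm above the work surface; x and y along its sides, z up.
- bin_yellow: yellow plastic bin, open on top, fixed: 76 x 76 mm outside, 71 x 71 mm inside, 14 mm high, floor 2.5 mm thick. Four bins stand two by two, 80 mm apart centre to centre, same yaw, on a black plate 172 x 172 x 4 mm on the bench mat; which colour is in which corner changes. Origin: centre of its underside, 6 mm above the work surface; x and y along its sides, z up.
- bin_green: green plastic bin, open on top, fixed: 76 x 76 mm outside, 71 x 71 mm inside, 14 mm high, floor 2.5 mm thick. Four bins stand two by two, 80 mm apart centre to centre, same yaw, on a black plate 172 x 172 x 4 mm on the bench mat; which colour is in which corner changes. Origin: centre of its underside, 6 mm above the work surface; x and y along its sides, z up.
There are look-alikes about, which are no part of the job. Leave any pink or turquoise look-alike of the failed_capacitor alone.

How it is judged:
At the end, for the whole second after the job is handed in: Capacitor in blue, relay in red, heat sink in yellow, transformer in green bin: origin within 25 mm of bin centre along both bin axes, under 8 mm above bin underside, tilt under 0.15 rad, under 0.02 m/s. Failed parts upright (0.15 rad) within 20 mm of their starts (x of capacitor in the frame of bin_blue between -0.025 and 0.025 m and y of capacitor in the frame of bin_blue between -0.025 and 0.025 m and z of capacitor in the frame of bin_blue below 0.008 m and angle between each of capacitor, relay, heatsink, transformer, failed_capacitor, failed_relay's own z axis and vertical below 0.15 rad and linear speed of each of capacitor, relay, heatsink, transformer below 0.02 m/s and x of relay in the frame of bin_red between -0.025 and 0.025 m and y of relay in the frame of bin_red between -0.025 and 0.025 m and z of relay in the frame of bin_red below 0.008 m and x of heatsink in the frame of bin_yellow between -0.025 and 0.025 m and y of heatsink in the frame of bin_yellow between -0.025 and 0.025 m and z of heatsink in the frame of bin_yellow below 0.008 m and x of transformer in the frame of bin_green between -0.025 and 0.025 m and y of transformer in the frame of bin_green between -0.025 and 0.025 m and z of transformer in the frame of bin_green below 0.008 m and distance of each of failed_capacitor, failed_relay from where it was at the start of the episode below 0.02 m); the robot touches nothing.
It fails at once if a failed part is moved by more than 20 mm (distance of any of failed_capacitor, failed_relay from where it was at the start of the episode above 0.02 m).
It fails at once if a part is dropped into its bin (faster than 0.8 m/s within 30 mm of the bin, a fall of over 30 mm) ((horizontal distance between capacitor and bin_blue below 0.04 m and z of capacitor in the frame of bin_blue below 0.03 m and linear speed of capacitor above 0.8 m/s) or (horizontal distance between relay and bin_red below 0.04 m and z of relay in the frame of bin_red below 0.03 m and linear speed of relay above 0.8 m/s) or (horizontal distance between heatsink and bin_yellow below 0.04 m and z of heatsink in the frame of bin_yellow below 0.03 m and linear speed of heatsink above 0.8 m/s) or (horizontal distance between transformer and bin_green below 0.04 m and z of transformer in the frame of bin_green below 0.03 m and linear speed of transformer above 0.8 m/s)).
It also fails if it takes over 106 s, if anything falls off the work surface, if the arm or the gripper's body presses on something with over 40 N, if the wrist force passes 120 N, or if a joint passes its speed limit or range.

ROBOT

A 6-joint arm with a two-finger parallel gripper is mounted at the origin on the work surface. World frame = base frame: x ahead of the robot, y to its left, z up, the work surface at z = 0. Lengths are in m, angles in rad, forces in N, time in s.
With the tool pointing down it reaches from about 0.35 to 0.775 m from the base axis. Payload 5.5 kg.
Tool frame: the origin (TCP) lies at the very end of the fingers, on their centre line; the grasp point (between the pads) lies 19 mm behind it; z points along the fingers, y is the line along which they close (so a half turn about z gives the same grasp; the last joint's range is limited). The gripper opens to 85 mm and grips with 20 to 120 N. Pads are 22 mm wide; open, the fingers measure 114 mm over their backs; the gripper's body (76 mm by 85 mm) begins 54 mm behind the grasp point. The pads swing forward as they close: fully open they stand 13 mm farther back than shut.
Start: joints at [-1.451, 0.313, 0.046, 1.304, 0, 1.431], TCP at [0.148, -0.556, 0.231] pointing down, gripper open.
Joint ranges: [-2.76, 2.76], [-0.86, 1.69], [-1.03, 1.26], [-2.2, 2.34], [-1.47, 1.5], [-3.14, 3.14]. Speed limits (rad/s): [2.57, 2.57, 3.14, 3.14, 3.14, 3.14].

INTERFACE

Orientations are given as a unit quaternion [w, x, y, z].
In Python, from workcell import env, cams, ticket, spotter gives the robot as it stands.
- The arm moves only by the tool jog_arm, never from a script. Its argument "increments" is a list that holds one entry, the list of rows, each a list of 7 numbers: the shift along the tool's x, y, z in units of 0.25 m (1.0 is 0.25 m), then the turn, a rotation vector about the tool's x, y, z in units of 180 degrees (1.0 is 180 degrees), then the closure in counts, from 0 (fully open) to 255 (shut). A call has 1 to 20 rows; each row shifts and turns the commanded pose from where the row before left it, along the tool's axes as they then stand; what a row does not reach is not made up. A row lasts 1/10 s, in which the tool goes at most 50 mm and 8.59 degrees, less where a joint would pass 70% of its speed; a pose out of reach is approached as far as the arm can. A call with a number of a shift or a turn outside -1 to 1 is refused whole. A call with a gripper value outside its range is refused whole. The fingers move at their own pace and stop on an object; "force" is the grip in N (left out, the last holds). Time passes only in rows, so rows that do not move let the fingers close. It gives the time, the measured TCP pose, the force, the opening and the grip force at its end, in the units of the state.
- env.get_state(): the state, without advancing time (a new reading comes with each control period).
- cams.read_camera(name): name is "side" or "top" or "wrist"; returns a dict with "pixels" (400x640x3 uint8, red, green, blue), "fx", "fy", "cx", "cy" (pixels), "k1" (the pictures are not rectified: a ray, as slopes to the right and down, at radius r is drawn at 1 + k1 r^2 times it, then the intrinsics apply), "xyz" and "attitude" of the camera in the world; the wrist camera has in their place "mount" (4x4, takes a point from camera to tool coordinates, whose origin is the TCP and whose axes are the flange's). Camera axes: x right, y down, z forward; pixel columns grow to the right and rows downward; lengths in m; the calibration is good to about 2 mm. A picture is of the moment at which its call begins: read the wrist's pose just before it. There is no depth.
- ticket.hand_in(): hands the job in; it is judged then, once.
Trained networks look in the newest picture that a camera, given by its name, has taken for a name from the list of things; names that differ only in an ending like _2 or _b are one class to them, and where a whole thing is asked for, a point or a joint stands for the part that bears it (a point fixed in the world has none). Each returns a list of dicts, best first, with "conf" (0 to 1); they miss things now and then, are a little off and sometimes report something else, mostly with a low value. They report only what shows in the picture. A call takes as long as a camera call. They do not tell look-alikes from the thing itself.
- spotter.find_in(target, camera): "uv" ([column, row] in pixels, amid what is visible of it).
- spotter.cut_out(target, camera): "region" (400x640 bool, what is visible of it) and "uv" ([column, row] in pixels, amid what is visible of it).
- spotter.landmark_of(target, camera): "uv" ([column, row] in pixels: a listed point, or the origin of a listed thing).
The state is a dict: "clock": time; "joint_pos": joint angles; "qvel": joint speeds; "tau": joint torques, N m; "tcp_pos": TCP position; "orientation": TCP orientation; "wrist_force": force on the tool from outside, world axes, zero at the start; "ft_torque": the same for the moment, N m; "finger_gap": finger opening in m; "grip_force": force on a finger pad.
Only numpy, scipy, OpenCV 4.12 (cv2) and the standard library are available. Lean on these libraries where they do the work, as an engineer would, in place of code of your own. Each camera call takes 0.05 s, during which the arm holds its last target. There are 200 camera calls.

## Working session

There is one attempt and no reset: what is moved stays moved. The work goes in short steps, Python scripts to look and compute and a tool call to move; the robot and the scene stay as the last step left them, time stands still between calls to the robot, and variables do not carry over. Pictures are saved under pics/ and viewed, at most 14 in all, crops included, and the job is handed in when it is done.

Besides the shell and the picture viewer there is one more tool, called after "Request:" as name([rows], argument=value, ...), one row to a line, values as JSON. jog_arm: Moves the arm, as the interface text tells. Shifts and turns lie within -1 to 1; 1 stands for 0.25 m of shift or 180 degrees of turn. Its arguments: {"type":"object","properties":{"increments":{"type":"array"},"force":{"type":"number"}},"required":["increments"]}

```bash
ls; mkdir -p pics; python3 - <<'E'
from workcell import env,cams,spotter
import cv2
s=env.get_state();print({k:s[k] for k in('clock','tcp_pos','orientation','finger_gap')})
for n in('top','side'):
    r=cams.read_camera(n);cv2.imwrite(f'pics/{n}0.png',r['pixels'][:,:,::-1])
    print(n,{k:v for k,v in r.items() if k!='pixels'})
    for t in('capacitor','relay','heatsink','transformer','failed_capacitor','failed_relay','bin_blue','bin_red','bin_yellow','bin_green'):
        print(t,[([round(float(x)) for x in d['uv']],round(d['conf'],2)) for d in spotter.find_in(t,n)])
r=cams.read_camera('wrist');print(r['mount'],r['fx'])
E
```

```text
pics
{'clock': 0.0, 'tcp_pos': array([ 0.1476249 , -0.55516853,  0.23038408]), 'orientation': array([-9.50012444e-04,  9.91574181e-01,  1.29536639e-01, -1.85260777e-06]), 'finger_gap': 0.08535122554893}
top {'fx': 517.3888333904212, 'fy': 517.3888333904212, 'cx': 320.3298274525367, 'cy': 194.46484980601912, 'k1': -0.13863570987417154, 'xyz': array([ 0.31882497, -0.04511415,  1.38851815]), 'attitude': array([-0.04680296,  0.71273364, -0.69823497,  0.04783468])}
capacitor []
relay [([206, 232], 0.65)]
heatsink [([201, 186], 0.48)]
transformer [([196, 151], 0.63), ([396, 242], 0.38)]
failed_capacitor [([414, 190], 0.64), ([439, 180], 0.53), ([400, 208], 0.53), ([423, 216], 0.47)]
failed_relay [([411, 153], 0.6)]
bin_blue [([293, 199], 0.58)]
bin_red [([324, 193], 0.6)]
bin_yellow [([285, 169], 0.96)]
bin_green [([314, 159], 0.94)]
side {'fx': 382.9784947456699, 'fy': 382.9784947456699, 'cx': 313.6693915162271, 'cy': 197.3256790220083, 'k1': -0.07865649670503784, 'xyz': array([ 0.28671051, -0.7304414 ,  0.57934667]), 'attitude': array([-0.45394147,  0.87454459, -0.15403142,  0.07337046])}
capacitor [([282, 288], 0.64), ([360, 286], 0.37)]
relay [([237, 163], 0.58), ([288, 201], 0.28)]
heatsink [([405, 269], 0.39)]
transformer [([306, 147], 0.73)]
failed_capacitor [([362, 286], 0.8), ([345, 262], 0.77), ([319, 280], 0.73), ([331, 306], 0.69), ([385, 312], 0.64), ([405, 270], 0.31)]
failed_relay [([403, 272], 0.66), ([290, 204], 0.48)]
bin_blue [([287, 202], 0.56)]
bin_red [([310, 218], 0.94)]
bin_yellow [([315, 188], 0.76)]
bin_green [([339, 204], 0.91)]
[[-2.28870203e-04 -9.53488440e-01 -3.01429499e-01  7.64134091e-02]
 [ 9.99999868e-01 -7.92720045e-05 -5.08527643e-04 -3.32089829e-04]
 [ 4.60980308e-04 -3.01429575e-01  9.53488332e-01 -1.41965213e-01]
 [ 0.00000000e+00  0.00000000e+00  0.00000000e+00  1.00000000e+00]] 347.20430488397284
```

```bash
python3 - <<'E'
import cv2
a=cv2.imread('pics/top0.png');cv2.imwrite('pics/topc.png',cv2.resize(a[100:300,170:470],None,fx=2.66,fy=2.66,interpolation=cv2.INTER_CUBIC)[:600,:800])
b=cv2.imread('pics/side0.png');cv2.imwrite('pics/sidec.png',cv2.resize(b[120:345,180:480],None,fx=2.66,fy=2.66,interpolation=cv2.INTER_CUBIC)[:600,:800])
E
```

```text
(no output)
```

View pics/topc.png

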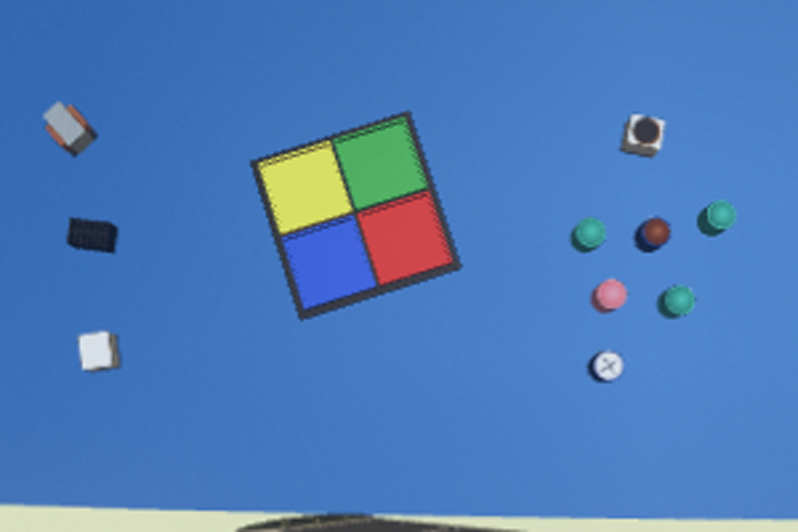

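View pics/sidec.png

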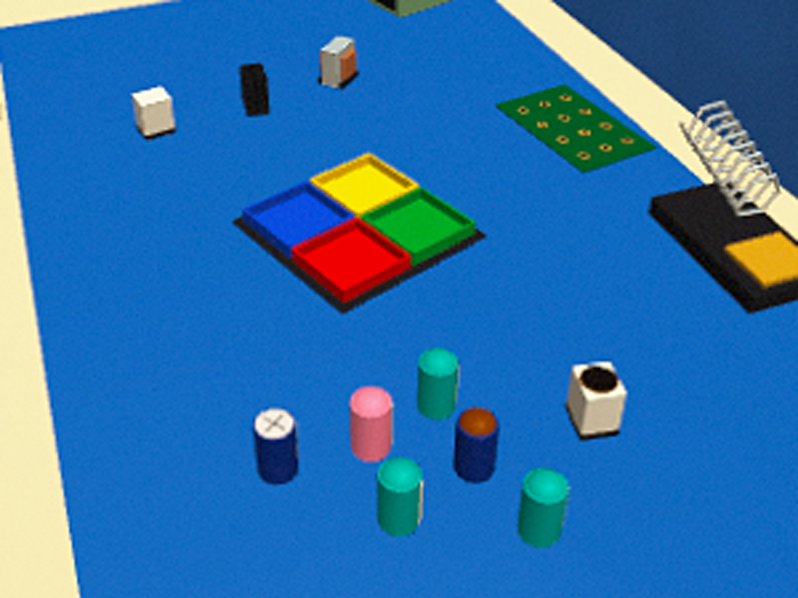

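Crops: the good capacitor (silver, cross) is at top-image (398,238), and the clean relay is at (207,232). The heat sink is at (205,188) and the transformer at (195,148).

Look-alikes: the brown-domed failed capacitor is at (416,188). The turquoise and pink ones are at (391,188), (440,181), (424,213) and (399,211). The scorched relay is at (411,150). None of these should be touched. The flat cross top and the clean relay top match the description.

Next I'll fit the poses by matching silhouettes in both views.

```bash
cat > h.py <<'E'
import numpy as np, cv2
from scipy.spatial.transform import Rotation as R
from scipy.optimize import minimize
def rot(q): return R.from_quat(np.roll(q,-1)).as_matrix()
def pose(r,s=None):
    if 'mount' in r:
        T=np.eye(4);T[:3,:3]=rot(s['orientation']);T[:3,3]=s['tcp_pos'];T=T@r['mount'];return T[:3,:3],T[:3,3]
    return rot(r['attitude']),np.array(r['xyz'])
class V:
    def __init__(s,r,st=None):
        s.A,s.c=pose(r,st);s.k=r['k1'];s.f=r['fx'];s.cx=r['cx'];s.cy=r['cy']
    def proj(s,P):
        p=(np.atleast_2d(P)-s.c)@s.A;q=p[:,:2]/p[:,2:];q=q*(1+s.k*(q**2).sum(1,keepdims=True))
        return q*s.f+[s.cx,s.cy]
    def ray(s,uv):
        d=(np.array(uv,float)-[s.cx,s.cy])/s.f;q=d.copy()
        for _ in range(20): q=d/(1+s.k*(q@q))
        return s.A@np.array([q[0],q[1],1])
    def onz(s,uv,z):
        d=s.ray(uv);return s.c+d*(z-s.c[2])/d[2]
def box(x,y,z0,z1): return np.array([[a*x/2,b*y/2,z] for a in(-1,1) for b in(-1,1) for z in(z0,z1)])
t=np.linspace(0,2*np.pi,32,endpoint=False)
def cyl(r,h): return np.array([[r*np.cos(a),r*np.sin(a),z] for a in t for z in(0,h)])
M={'capacitor':[cyl(.015,.048)],'relay':[box(.03,.034,0,.045)],'heatsink':[box(.04,.026,0,.045)],
 'transformer':[box(.042,.022,0,.046),box(.028,.036,.008,.038),box(.04,.034,0,.006)]}
def render(v,parts,p,S,org):
    x,y,z,w=p;c,s=np.cos(w),np.sin(w);m=np.zeros((S,S),np.uint8);k=4
    m=np.zeros((S*k,S*k),np.uint8)
    for P in parts:
        Q=P@np.array([[c,s,0],[-s,c,0],[0,0,1]])+[x,y,z]
        u=(v.proj(Q)-org+.5)*k-.5
        cv2.fillConvexPoly(m,cv2.convexHull(np.round(u*16).astype(np.int32)),255,shift=4)
    return cv2.resize(m,(S,S),interpolation=cv2.INTER_AREA)/255.
def fit(name,views,p0,fixz=False,S=100):
    # views: list of (V, mask float, origin)
    g=lambda m:cv2.GaussianBlur(m.astype(float),(0,0),1.2)
    T=[(v,g(m[o[1]:o[1]+S,o[0]:o[0]+S]),o) for v,m,o in views]
    def cost(q):
        p=[q[0],q[1],p0[2] if fixz else q[2],q[3]/2]
        return sum(((g(render(v,M[name],p,S,o))-m)**2).sum()/m.sum() for v,m,o in T)
    best=None
    for w in np.arange(0,np.pi,np.pi/6) if name!='capacitor' else [0]:
        q0=np.array([*p0[:3],2*w]);sx=np.vstack([q0]+[q0+d for d in np.diag([.006,.006,.006,.5])])
        r=minimize(cost,q0,method='Nelder-Mead',options=dict(initial_simplex=sx,maxiter=250,xatol=1e-4,fatol=1e-5))
        if best is None or r.fun<best.fun: best=r
    q=best.x;return np.array([q[0],q[1],q[2],np.degrees(q[3]/2)%180]),best.fun
E
cat > m1.py <<'E'
from h import *
from workcell import cams,spotter
uv={'capacitor':(398,238),'relay':(207,232),'heatsink':(205,188),'transformer':(195,149)}
vs={};im={}
cut={}
for n in('top','side'):
    r=cams.read_camera(n);vs[n]=V(r);im[n]=r['pixels']
    for k in list(uv)+['failed_capacitor']: cut[n,k]=spotter.cut_out(k,n)
for n,p in uv.items():
    g=vs['top'].onz(p,.047);p0=[g[0],g[1],.002,0]
    views=[]
    for c in('top','side'):
        e=vs[c].proj([g[0],g[1],.025])[0]
        cs=[d for k in([n,'failed_'+n] if n in('relay','capacitor') else [n]) for d in cut.get((c,k),[]) if np.hypot(*(np.array(d['uv'])-e))<14]
        print(n,c,e.round(),[(np.round(d['uv']),round(d['conf'],2),d['region'].sum()) for d in cs])
        if cs:
            o=(e-50).astype(int);views.append((vs[c],cs[0]['region'],o))
    if views: print('  rough',g.round(3),'FIT',*[np.round(a,4) for a in fit(n,views,p0,len(views)<2)])
hsv=cv2.cvtColor(im['top'],cv2.COLOR_RGB2HSV)
for c,lo,hi in(('yellow',(25,110,80),(35,255,255)),('green',(50,110,80),(75,255,255)),('red',(0,150,100),(6,255,255)),('red2',(172,150,100),(180,255,255)),('blue',(112,150,100),(122,255,255))):
    m=cv2.inRange(hsv,lo,hi);m[:,:265]=0;m[:,345:]=0;m[:140]=0;m[220:]=0
    if m.sum()==0: continue
    y,x=np.nonzero(m);print(c,len(x),x.mean(),y.mean(),vs['top'].onz((x.mean(),y.mean()),.02).round(4))
for c,p in dict(failc=(416,187),failr=(412,149),pink=(399,211),t1=(391,188),t2=(424,213),t3=(440,181)).items(): print(c,vs['top'].onz(p,.05).round(3))
E
python3 m1.py
```

```text
capacitor top [397. 238.] [(array([396., 239.]), 0.67, np.int64(130)), (array([395., 242.]), 0.6, np.int64(126))]
capacitor side [283. 288.] [(array([281., 287.]), 0.72, np.int64(342))]
  rough [ 0.39  -0.249  0.047] FIT [ 3.9060e-01 -2.4940e-01  2.8000e-03  2.8103e+00] 0.0882
relay top [209. 233.] [(array([205., 230.]), 0.78, np.int64(212))]
relay side [237. 163.] [(array([236., 162.]), 0.75, np.int64(255))]
  rough [0.395 0.248 0.047] FIT [3.9560e-01 2.5140e-01 4.0000e-03 9.6797e+01] 0.0075
heatsink top [207. 189.] [(array([205., 185.]), 0.59, np.int64(198))]
heatsink side [275. 155.] [(array([272., 155.]), 0.66, np.int64(152))]
  rough [0.51  0.259 0.047] FIT [5.13800e-01 2.65000e-01 3.10000e-03 7.95528e+01] 0.0927
transformer top [197. 151.] [(array([198., 153.]), 0.77, np.int64(217))]
transformer side [305. 144.] [(array([305., 141.]), 0.78, np.int64(218))]
  rough [0.615 0.292 0.047] FIT [6.22000e-01 2.95300e-01 4.60000e-03 4.79134e+01] 0.0441
yellow 801 284.05368289637954 170.06117353308363 [0.5674 0.0536 0.02  ]
green 789 312.3941698352345 161.13054499366285 [ 0.5934 -0.022   0.02  ]
red 1 318.0 183.0 [ 0.5341 -0.0384  0.02  ]
red2 786 321.8066157760814 189.1704834605598 [ 0.5176 -0.0489  0.02  ]
blue 819 293.07448107448107 198.14774114774116 [0.4918 0.0272 0.02  ]
failc [ 0.524 -0.296  0.05 ]
failr [ 0.626 -0.286  0.05 ]
pink [ 0.46  -0.251  0.05 ]
t1 [ 0.52 -0.23  0.05]
t2 [ 0.456 -0.317  0.05 ]
t3 [ 0.542 -0.361  0.05 ]
```

Request:
jog_arm([
  [[0.1254,-0.0934,0.024,0,0,0,0],[0.1254,-0.0934,0.024,0,0,0,0],[0.1254,-0.0934,0.024,0,0,0,0],[0.1254,-0.0934,0.024,0,0,0,0],[0.1254,-0.0934,0.024,0,0,0,0],[0.1254,-0.0934,0.024,0,0,0,0],[0.1254,-0.0934,0.024,0,0,0,0],[0.1254,-0.0934,0.024,0,0,0,0],[0.1254,-0.0934,0.024,0,0,0,0],[0.1254,-0.0934,0.024,0,0,0,0],[0,0,0,0,0,0,0],[0,0,0,0,0,0,0]],
], force=40)

```text
clock: 2.95
tcp_pos: [0.391, -0.2489, 0.1713]
orientation: [0.0, 0.991, 0.131, -0.0]
wrist_force: [-1.0, -0.2, -0.3]
finger_gap: 0.0849
grip_force: 0.0
```

```bash
cat > w.py <<'E'
# usage: w.py name x y z0 tag : wrist view fit + jog numbers
import sys
from h import *
from workcell import env,cams,spotter
n=sys.argv[1];p0=[float(a) for a in sys.argv[2:5]];tag=sys.argv[5]
s=env.get_state();r=cams.read_camera('wrist');v=V(r,s);s=env.get_state()
cv2.imwrite(f'pics/{tag}.png',r['pixels'][:,:,::-1])
T=rot(s['orientation']);print('clock',s['clock'],'tcp',s['tcp_pos'].round(4),'yaw',np.degrees(np.arctan2(T[1,0],T[0,0])).round(2),'toolz',T[:,2].round(3))
e=v.proj([p0[0],p0[1],p0[2]+.03])[0];print('expect',e.round())
S=260;o=np.clip((e-S/2).astype(int),0,[640-S,400-S])
cs=[d for k in ([n,'failed_'+n] if n in('relay','capacitor') else [n]) for d in spotter.cut_out(k,'wrist') if np.hypot(*(np.array(d['uv'])-e))<60]
print([(np.round(d['uv']),round(d['conf'],2),d['region'].sum()) for d in cs])
f,c=fit(n,[(v,cs[0]['region'],o)],p0,True,S)
print('FIT',f.round(4),round(c,4))
d=T.T@(np.array([f[0],f[1],p0[2]+.018])-s['tcp_pos'])
print('to grasp, tool units',(d/.25).round(3))
m=(render(v,M[n],[*f[:3],np.radians(f[3])],S,o)*255).astype(np.uint8)
cr=np.ascontiguousarray(r['pixels'][o[1]:o[1]+S,o[0]:o[0]+S,::-1])
cs_,_=cv2.findContours((m>127).astype(np.uint8),0,1);cv2.drawContours(cr,cs_,-1,(0,255,255),1)
cv2.imwrite(f'pics/{tag}c.png',cv2.resize(cr,(520,520)))
E
python3 w.py capacitor .3906 -.2494 .0025 w1
```

```text
clock 3.0 tcp [ 0.3907 -0.2498  0.1715] yaw 14.93 toolz [-0.    -0.001 -1.   ]
expect [327. 188.]
[(array([326., 192.]), 0.57, np.int64(1373))]
FIT [ 3.900000e-01 -2.498000e-01  5.400000e-03  1.786343e+02] 0.017
to grasp, tool units [-0.003 -0.001  0.604]
```

View pics/w1c.png

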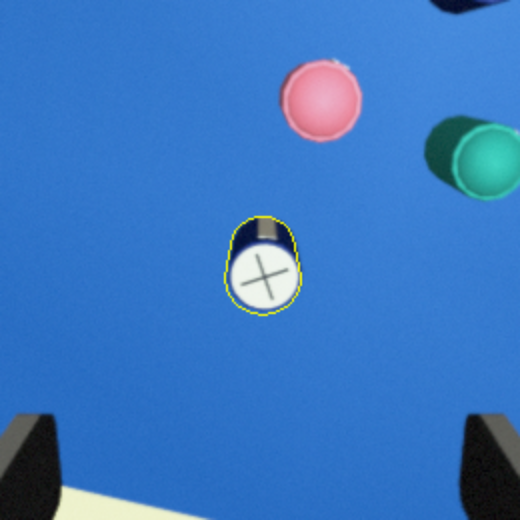

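The crop shows the silver cross-scored top on the dark-blue can under the tool, and the fit outlines it. Pink and turquoise are clear of the fingers, so I'll descend and grip.

Request:
jog_arm([
  [[0,0,0.08,0,0,0,0],[0,0,0.08,0,0,0,0],[0,0,0.08,0,0,0,0],[0,0,0.08,0,0,0,0],[0,0,0.08,0,0,0,0],[0,0,0.08,0,0,0,0],[0,0,0.06,0,0,0,0],[0,0,0.04,0,0,0,0],[0,0,0.02,0,0,0,0],[0,0,0,0,0,0,0],[0,0,0,0,0,0,255],[0,0,0,0,0,0,255],[0,0,0,0,0,0,255],[0,0,0,0,0,0,255],[0,0,0,0,0,0,255],[0,0,0,0,0,0,255],[0,0,0,0,0,0,255],[0,0,0,0,0,0,255]],
], force=40)

```text
clock: 4.9
tcp_pos: [0.3911, -0.2498, 0.0219]
orientation: [0.0, 0.992, 0.13, 0.0]
wrist_force: [-1.1, 1.0, 5.8]
finger_gap: 0.029
grip_force: 39.3
```

```bash
cat > b.py <<'E'
# bin rim corners from two views: triangulate colour-region centroids
from h import *
from workcell import cams
C=dict(yellow=((22,110,60),(35,255,255)),green=((50,110,50),(75,255,255)),red=((170,150,80),(180,255,255)),blue=((112,150,80),(124,255,255)))
pr=dict(yellow=(.5674,.0536),green=(.5934,-.022),red=(.5176,-.0489),blue=(.4918,.0272))
vs={};rec={}
for n in('top','side'):
    r=cams.read_camera(n);v=vs[n]=V(r);h=cv2.cvtColor(r['pixels'],cv2.COLOR_RGB2HSV)
    for c,(lo,hi) in C.items():
        m=cv2.inRange(h,lo,hi)
        if c=='red': m|=cv2.inRange(h,(0,150,80),(7,255,255))
        k,l,st,_=cv2.connectedComponentsWithStats(m);e=v.proj([*pr[c],.015])[0].astype(int)
        i=l[e[1],e[0]];y,x=np.nonzero(l==i);rec[n,c]=cv2.minAreaRect(np.stack([x,y],1).astype(np.float32))
        hull=cv2.convexHull(np.stack([x,y],1).astype(np.int32));mm=cv2.moments(hull);rec[n,c]=(mm['m10']/mm['m00'],mm['m01']/mm['m00'],i,len(x))
for c in C:
    a=[(vs[n].c,vs[n].ray(rec[n,c][:2])) for n in('top','side')]
    A=np.stack([a[0][1],-a[1][1]],1);k=np.linalg.lstsq(A,a[1][0]-a[0][0],rcond=None)[0]
    P=a[0][0]+k[0]*a[0][1];Q=a[1][0]+k[1]*a[1][1];print(c,((P+Q)/2).round(4),'gap',np.linalg.norm(P-Q).round(4),rec['top',c][3],rec['side',c][3])
E
python3 b.py
```

```text
yellow [0.5684 0.054  0.0164] gap 0.0004 805 494
green [ 0.5957 -0.022   0.0122] gap 0.001 793 658
red [ 0.5214 -0.0495  0.0111] gap 0.0052 787 711
blue [0.5263 0.0185 0.0117] gap 0.0691 817 255794
```

Request:
jog_arm([
  [[0,0,-0.04,0,0,0,255],[0,0,-0.08,0,0,0,255],[0,0,-0.1,0,0,0,255],[0,0,-0.1,0,0,0,255],[0.075,-0.1073,0,0,0,0,255],[0.075,-0.1073,0,0,0,0,255],[0.075,-0.1073,0,0,0,0,255],[0.075,-0.1073,0,0,0,0,255],[0.075,-0.1073,0,0,0,0,255],[0.075,-0.1073,0,0,0,0,255],[0.075,-0.1073,0,0,0,0,255],[0.075,-0.1073,0,0,0,0,255],[0.075,-0.1073,0,0,0,0,255],[0,0,0,0,0,0,255],[0,0,0,0,0,0,255]],
], force=40)

```text
clock: 6.5
tcp_pos: [0.4916, 0.0277, 0.1014]
orientation: [0.0, 0.991, 0.131, -0.0]
wrist_force: [-0.6, -0.2, -0.3]
finger_gap: 0.029
grip_force: 39.7
```

```bash
cat > look.py <<'E'
import sys
from h import *
from workcell import env,cams
s=env.get_state();r=cams.read_camera('wrist');v=V(r,s)
T=rot(s['orientation']);print(s['clock'],s['tcp_pos'].round(4),np.degrees(np.arctan2(T[1,0],T[0,0])).round(2),s['finger_gap'].round(4))
im=np.ascontiguousarray(r['pixels'][:,:,::-1])
for c,p in dict(Y=(.568,.054),G=(.595,-.022),R=(.519,-.049),B=(.492,.027)).items():
    cb,sb=np.cos(np.radians(20)),np.sin(np.radians(20))
    q=np.array([[p[0]+cb*a-sb*b,p[1]+sb*a+cb*b,.020] for a,b in((-.038,-.038),(.038,-.038),(.038,.038),(-.038,.038))])
    if ((q-v.c)@v.A)[:,2].min()>.03: cv2.polylines(im,[v.proj(q).astype(np.int32)],True,(255,255,0),1)
cv2.imwrite(f'pics/{sys.argv[1]}.png',im)
E
python3 look.py l1
```

```text
Traceback (most recent call last):
  File "look.py", line 5, in <module>
    T=rot(s['orientation']);print(s['clock'],s['tcp_pos'].round(4),np.degrees(np.arctan2(T[1,0],T[0,0])).round(2),s['finger_gap'].round(4))
                                                                                                                  ^^^^^^^^^^^^^^^^^^^^^
AttributeError: 'float' object has no attribute 'round'
```

```bash
sed -i "s/s\['finger_gap'\].round(4)/s['finger_gap']/" look.py; python3 look.py l1
```

```text
6.55 [0.4914 0.0271 0.1014] 14.92 0.029066323415477338
```

View pics/l1.png

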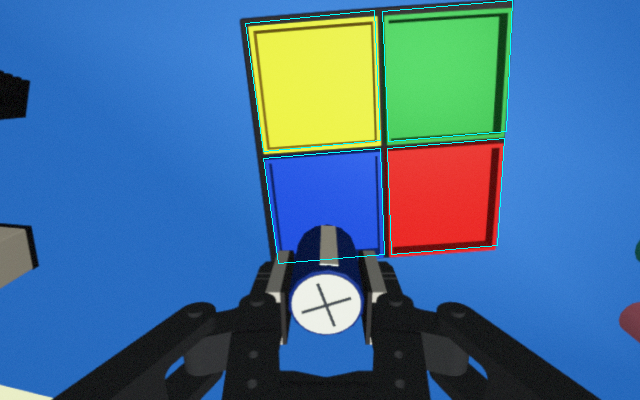

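The capacitor is held upright over the blue bin, whose overlay centre is at about (325,210). The overlays match the bins within about 2 mm. Next I'll lower, release and rise.

Request:
jog_arm([
  [[0,0,0.06,0,0,0,255],[0,0,0.08,0,0,0,255],[0,0,0.07,0,0,0,255],[0,0,0.04,0,0,0,255],[0,0,0.02,0,0,0,255],[0,0,0.01,0,0,0,255],[0,0,0.01,0,0,0,255],[0,0,0,0,0,0,255],[0,0,0,0,0,0,255],[0,0,0,0,0,0,110],[0,0,0,0,0,0,110],[0,0,0,0,0,0,110],[0,0,0,0,0,0,110],[0,0,0,0,0,0,110],[0,0,-0.04,0,0,0,110],[0,0,-0.08,0,0,0,110],[0,0,-0.12,0,0,0,110],[0,0,-0.16,0,0,0,50],[0,0,-0.16,0,0,0,0]],
], force=40)

```text
clock: 8.5
tcp_pos: [0.4912, 0.0272, 0.1706]
orientation: [-0.0, 0.992, 0.13, -0.0]
wrist_force: [0.8, -0.7, 0.6]
finger_gap: 0.0754
grip_force: 0.0
```

```bash
cat > d.py <<'E'
import sys
from h import *
from workcell import env
s=env.get_state();T=rot(s['orientation'])
print(s['clock'],s['tcp_pos'].round(4),'yaw',np.degrees(np.arctan2(T[1,0],T[0,0])).round(2),'j',np.round(s['joint_pos'],2))
d=np.array([float(a) for a in sys.argv[1:4]])-s['tcp_pos'];print((T.T@d/.25).round(3))
E
python3 d.py .3956 .2514 .17
```

```text
8.5 [0.4912 0.0272 0.1706] yaw 14.89 j [-0.11  0.18 -0.28  1.11 -0.    2.77]
[-0.139 -0.965  0.003]
```

Request:
jog_arm([
  [[0,0,0,0,0,-0.0456,0],[0,0,0,0,0,-0.0456,0],[0,0,0,0,0,-0.0456,0],[0,0,0,0,0,-0.0456,0],[0,0,0,0,0,-0.0456,0],[0,0,0,0,0,-0.0456,0],[0,0,0,0,0,-0.0456,0],[0,0,0,0,0,-0.0456,0],[0,0,0,0,0,-0.0456,0],[0,0,0,0,0,-0.0456,0],[0.134,-0.0386,0,0,0,0,0],[0.134,-0.0386,0,0,0,0,0],[0.134,-0.0386,0,0,0,0,0],[0.134,-0.0386,0,0,0,0,0],[0.134,-0.0386,0,0,0,0,0],[0.134,-0.0386,0,0,0,0,0],[0.134,-0.0386,0,0,0,0,0],[0,0,0,0,0,0,0],[0,0,0,0,0,0,0]],
])

```text
clock: 10.4
tcp_pos: [0.396, 0.2522, 0.1693]
orientation: [0.0, 0.662, 0.75, 0.0]
wrist_force: [0.7, -0.7, -0.3]
finger_gap: 0.0851
grip_force: 0.0
```

```bash
python3 w.py relay .3956 .2514 .0025 w2
```

```text
clock 10.45 tcp [0.3964 0.2516 0.1692] yaw 97.0 toolz [ 0.001 -0.    -1.   ]
expect [326. 190.]
[(array([325., 188.]), 0.83, np.int64(1918))]
FIT [3.94800e-01 2.54100e-01 4.30000e-03 9.98686e+01] 0.0171
to grasp, tool units [ 0.011 -0.005  0.595]
```

View pics/w2c.png

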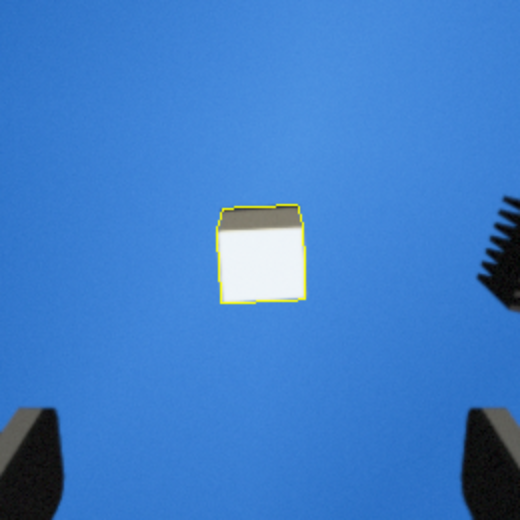

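The crop shows the clean white top, centred and aligned to within about 2°. I'll descend and grip.

Request:
jog_arm([
  [[0.008,-0.005,0.08,0,0,0,0],[0,0,0.08,0,0,0,0],[0,0,0.08,0,0,0,0],[0,0,0.08,0,0,0,0],[0,0,0.08,0,0,0,0],[0,0,0.08,0,0,0,0],[0,0,0.06,0,0,0,0],[0,0,0.04,0,0,0,0],[0,0,0.015,0,0,0,0],[0,0,0,0,0,0,0],[0,0,0,0,0,0,255],[0,0,0,0,0,0,255],[0,0,0,0,0,0,255],[0,0,0,0,0,0,255],[0,0,0,0,0,0,255],[0,0,0,0,0,0,255],[0,0,-0.04,0,0,0,255],[0,0,-0.08,0,0,0,255],[0,0,-0.2,0,0,0,255],[0,0,-0.2,0,0,0,255]],
], force=40)

```text
clock: 12.55
tcp_pos: [0.3935, 0.253, 0.151]
orientation: [-0.001, 0.663, 0.749, -0.001]
wrist_force: [1.7, 0.7, -1.1]
finger_gap: 0.0339
grip_force: 39.4
```

```bash
python3 d.py .518 -.049 .029
```

```text
12.55 [0.3935 0.253  0.151 ] yaw 96.97 j [ 0.4   0.15 -0.36  1.06 -0.    1.85]
[-1.259  0.349  0.488]
```

Request:
jog_arm([
  [[-0.07,0.0194,0,0,0,0,255],[-0.14,0.0388,0,0,0,0,255],[-0.14,0.0388,0,0,0,0,255],[-0.14,0.0388,0,0,0,0,255],[-0.14,0.0388,0,0,0,0,255],[-0.14,0.0388,0,0,0,0,255],[-0.14,0.0388,0,0,0,0,255],[-0.14,0.0388,0,0,0,0,255],[-0.14,0.0388,0,0,0,0,255],[-0.07,0.0194,0,0,0,0,255],[0,0,0.08,0,0,0,255],[0,0,0.14,0,0,0,255],[0,0,0.1,0,0,0,255],[0,0,0.08,0,0,0,255],[0,0,0.04,0,0,0,255],[0,0,0.02,0,0,0,255],[0,0,0.01,0,0,0,255],[0,0,0.01,0,0,0,255],[0,0,0,0,0,0,255],[0,0,0,0,0,0,255]],
], force=40)

```text
clock: 14.55
tcp_pos: [0.5201, -0.0487, 0.0307]
orientation: [0.001, 0.663, 0.749, 0.0]
wrist_force: [-0.4, -0.3, -0.6]
finger_gap: 0.0337
grip_force: 39.4
```

Request:
jog_arm([
  [[0,0,0.008,0,0,0,255],[0,0,0,0,0,0,255],[0,0,0,0,0,0,100],[0,0,0,0,0,0,100],[0,0,0,0,0,0,100],[0,0,0,0,0,0,100],[0,0,0,0,0,0,100],[0,0,-0.04,0,0,0,100],[0,0,-0.08,0,0,0,100],[0,0,-0.12,0,0,0,100],[0,0,-0.16,0,0,0,50],[0,0,-0.16,0,0,0,0]],
])

```text
clock: 15.75
tcp_pos: [0.5191, -0.0484, 0.1699]
orientation: [-0.0, 0.663, 0.749, -0.0]
wrist_force: [0.8, 0.1, -0.1]
finger_gap: 0.0786
grip_force: 0.0
```

```bash
python3 d.py .5138 .265 .17
```

```text
15.75 [ 0.5191 -0.0484  0.1699] yaw 96.96 j [-0.25  0.24 -0.21  1.13 -0.    1.2 ]
[ 1.247  0.131 -0.   ]
```

Request:
jog_arm([
  [[0.07,0.0073,0,0,0,0,0],[0.139,0.0146,0,0,0,0,0],[0.139,0.0146,0,0,0,0,0],[0.139,0.0146,0,0,0,0,0],[0.139,0.0146,0,0,0,0,0],[0.139,0.0146,0,0,0,0,0],[0.139,0.0146,0,0,0,0,0],[0.139,0.0146,0,0,0,0,0],[0.139,0.0146,0,0,0,0,0],[0.07,0.0073,0,0,0,0,0],[0,0,0,0,0,0.032,0],[0,0,0,0,0,0.032,0],[0,0,0,0,0,0.032,0],[0,0,0,0,0,0,0],[0,0,0,0,0,0,0]],
])

```text
clock: 17.25
tcp_pos: [0.5144, 0.2658, 0.1683]
orientation: [0.0, 0.767, 0.641, -0.0]
wrist_force: [0.1, -0.3, -0.0]
finger_gap: 0.0852
grip_force: 0.0
```

```bash
python3 w.py heatsink .5138 .265 .0025 w3
```

```text
clock 17.3 tcp [0.5144 0.2658 0.1682] yaw 79.78 toolz [ 0. -0. -1.]
expect [326. 190.]
[(array([322., 191.]), 0.75, np.int64(1893))]
FIT [5.11900e-01 2.66200e-01 1.70000e-03 8.39588e+01] 0.0069
to grasp, tool units [ 0.    -0.01   0.591]
```

View pics/w3c.png

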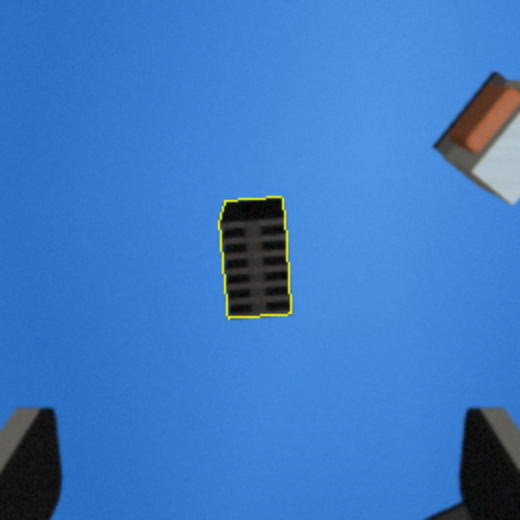

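The heat sink fit is tight and its yaw is about 84°, so I'll turn 4° and grip across the 26 mm width.

Request:
jog_arm([
  [[0,-0.01,0.05,0,0,0,0],[0,0,0.08,0,0,-0.0233,0],[0,0,0.08,0,0,0,0],[0,0,0.08,0,0,0,0],[0,0,0.08,0,0,0,0],[0,0,0.08,0,0,0,0],[0,0,0.08,0,0,0,0],[0,0,0.04,0,0,0,0],[0,0,0.02,0,0,0,0],[0,0,0,0,0,0,0],[0,0,0,0,0,0,255],[0,0,0,0,0,0,255],[0,0,0,0,0,0,255],[0,0,0,0,0,0,255],[0,0,0,0,0,0,255],[0,0,0,0,0,0,255],[0,0,0,0,0,0,255],[0,0,-0.04,0,0,0,255],[0,0,-0.16,0,0,0,255],[0,0,-0.2,0,0,0,255]],
], force=50)

```text
clock: 19.35
tcp_pos: [0.5094, 0.2656, 0.1192]
orientation: [-0.001, 0.744, 0.668, -0.003]
wrist_force: [1.1, 0.1, -1.6]
finger_gap: 0.0251
grip_force: 49.3
```

```bash
python3 d.py .567 .054 .028
```

```text
19.35 [0.5094 0.2656 0.1192] yaw 83.88 j [ 0.34  0.37 -0.15  1.06 -0.    2.02]
[-0.816  0.322  0.365]
```

Request:
jog_arm([
  [[-0.068,0.027,0,0,0,0,255],[-0.136,0.0536,0,0,0,0,255],[-0.136,0.0536,0,0,0,0,255],[-0.136,0.0536,0,0,0,0,255],[-0.136,0.0536,0,0,0,0,255],[-0.136,0.0536,0,0,0,0,255],[-0.068,0.027,0,0,0,0,255],[0,0,0.08,0,0,0,255],[0,0,0.12,0,0,0,255],[0,0,0.09,0,0,0,255],[0,0,0.04,0,0,0,255],[0,0,0.02,0,0,0,255],[0,0,0.01,0,0,0,255],[0,0,0,0,0,0,255],[0,0,0,0,0,0,255]],
])

```text
clock: 20.85
tcp_pos: [0.571, 0.0552, 0.0316]
orientation: [0.001, 0.744, 0.668, 0.001]
wrist_force: [0.3, -0.9, -0.8]
finger_gap: 0.0253
grip_force: 49.4
```

Request:
jog_arm([
  [[0,0,0.012,0,0,0,255],[0,0,0,0,0,0,255],[0,0,0,0,0,0,120],[0,0,0,0,0,0,120],[0,0,0,0,0,0,120],[0,0,0,0,0,0,120],[0,0,0,0,0,0,120],[0,0,-0.04,0,0,0,120],[0,0,-0.08,0,0,0,120],[0,0,-0.12,0,0,0,120],[0,0,-0.16,0,0,0,50],[0,0,-0.16,0,0,0,0]],
])

```text
clock: 22.05
tcp_pos: [0.5697, 0.0552, 0.1694]
orientation: [-0.0, 0.744, 0.668, -0.0]
wrist_force: [0.8, 0.2, 0.2]
finger_gap: 0.0724
grip_force: 0.0
```

```bash
python3 d.py .622 .2953 .17
```

```text
22.05 [0.5697 0.0552 0.1694] yaw 83.88 j [-0.04  0.33 -0.08  1.16 -0.    1.63]
[ 0.977  0.106 -0.003]
```

Request:
jog_arm([
  [[0.07,0.0075,0,0,0,0,0],[0.14,0.015,0,0,0,0,0],[0.14,0.015,0,0,0,0,0],[0.14,0.015,0,0,0,0,0],[0.14,0.015,0,0,0,0,0],[0.14,0.015,0,0,0,0,0],[0.14,0.015,0,0,0,0,0],[0.07,0.0075,0,0,0,0,0],[0,0,0,0,0,-0.0429,0],[0,0,0,0,0,-0.0429,0],[0,0,0,0,0,-0.0429,0],[0,0,0,0,0,-0.0429,0],[0,0,0,0,0,-0.0429,0],[0,0,0,0,0,-0.0429,0],[0,0,0,0,0,-0.0429,0],[0,0,0,0,0,0,0],[0,0,0,0,0,0,0]],
])

```text
clock: 23.75
tcp_pos: [0.6224, 0.2959, 0.168]
orientation: [0.0, 0.36, 0.933, 0.0]
wrist_force: [0.7, -0.9, -0.5]
finger_gap: 0.0855
grip_force: 0.0
```

```bash
python3 w.py transformer .622 .2953 .0025 w4
```

```text
clock 23.8 tcp [0.6224 0.2959 0.1679] yaw 137.77 toolz [ 0. -0. -1.]
expect [325. 190.]
[(array([328., 188.]), 0.7, np.int64(2406))]
FIT [6.21500e-01 2.96600e-01 1.04000e-02 4.32893e+01] 0.0167
to grasp, tool units [ 0.005 -0.001  0.59 ]
```

View pics/w4c.png

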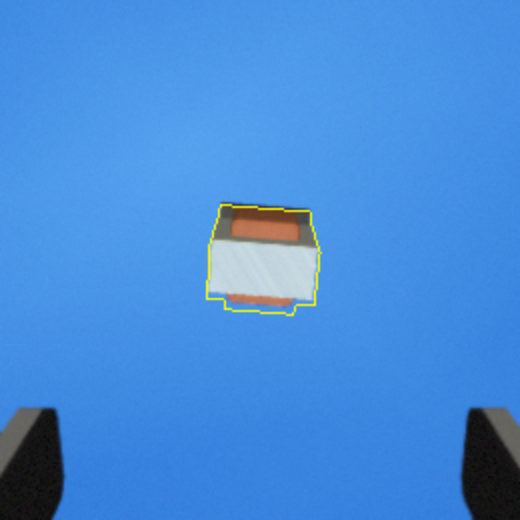

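The transformer fit is good, with the core about 4.4° clockwise of the tool. I'll turn and grip the core ends with more force.

Request:
jog_arm([
  [[0.011,0,0.05,0,0,0.024,0],[0,0,0.08,0,0,0,0],[0,0,0.08,0,0,0,0],[0,0,0.08,0,0,0,0],[0,0,0.08,0,0,0,0],[0,0,0.08,0,0,0,0],[0,0,0.08,0,0,0,0],[0,0,0.04,0,0,0,0],[0,0,0.02,0,0,0,0],[0,0,0,0,0,0,0],[0,0,0,0,0,0,255],[0,0,0,0,0,0,255],[0,0,0,0,0,0,255],[0,0,0,0,0,0,255],[0,0,0,0,0,0,255],[0,0,0,0,0,0,255],[0,0,0,0,0,0,255],[0,0,-0.04,0,0,0,255],[0,0,-0.16,0,0,0,255],[0,0,-0.2,0,0,0,255]],
], force=70)

```text
clock: 25.85
tcp_pos: [0.6176, 0.2968, 0.1176]
orientation: [-0.003, 0.394, 0.919, -0.003]
wrist_force: [1.0, 1.2, -1.3]
finger_gap: 0.0407
grip_force: 71.4
```

```bash
python3 d.py .594 -.022 .028
```

```text
25.85 [0.6176 0.2968 0.1176] yaw 133.61 j [ 0.33  0.58  0.18  1.18 -0.    1.14]
[-0.859 -0.945  0.363]
```

Request:
jog_arm([
  [[-0.0477,-0.0525,0,0,0,0,255],[-0.0954,-0.105,0,0,0,0,255],[-0.0954,-0.105,0,0,0,0,255],[-0.0954,-0.105,0,0,0,0,255],[-0.0954,-0.105,0,0,0,0,255],[-0.0954,-0.105,0,0,0,0,255],[-0.0954,-0.105,0,0,0,0,255],[-0.0954,-0.105,0,0,0,0,255],[-0.0954,-0.105,0,0,0,0,255],[-0.0477,-0.0525,0,0,0,0,255],[0,0,0.08,0,0,0,255],[0,0,0.12,0,0,0,255],[0,0,0.085,0,0,0,255],[0,0,0.04,0,0,0,255],[0,0,0.02,0,0,0,255],[0,0,0.01,0,0,0,255],[0,0,0,0,0,0,255],[0,0,0,0,0,0,255]],
])

```text
clock: 27.65
tcp_pos: [0.5982, -0.0206, 0.0323]
orientation: [0.001, 0.394, 0.919, 0.0]
wrist_force: [0.1, 0.1, -1.6]
finger_gap: 0.041
grip_force: 71.6
```

Request:
jog_arm([
  [[0,0,0.008,0,0,0,255],[0,0,0.008,0,0,0,255],[0,0,0,0,0,0,255],[0,0,0,0,0,0,95],[0,0,0,0,0,0,95],[0,0,0,0,0,0,95],[0,0,0,0,0,0,95],[0,0,0,0,0,0,95],[0,0,-0.04,0,0,0,95],[0,0,-0.08,0,0,0,95],[0,0,-0.12,0,0,0,95],[0,0,-0.16,0,0,0,50],[0,0,-0.16,0,0,0,0],[-0.08,0,-0.08,0,0,0,0],[-0.1,0.1,-0.08,0,0,0,0],[-0.1,0.1,-0.08,0,0,0,0],[-0.1,0.1,-0.08,0,0,0,0],[0,0,0,0,0,0,0],[0,0,0,0,0,0,0]],
])

```text
clock: 29.55
tcp_pos: [0.7176, -0.0377, 0.2469]
orientation: [-0.0, 0.394, 0.919, -0.0]
wrist_force: [0.2, -0.3, -0.1]
finger_gap: 0.0853
grip_force: 0.0
```

```bash
python3 look.py l2; python3 - <<'E'
from workcell import cams
import cv2,numpy as np
r=cams.read_camera('side')['pixels'][:,:,::-1];cv2.imwrite('pics/side2.png',cv2.resize(r[120:345,180:480],None,fx=2.66,fy=2.66,interpolation=cv2.INTER_CUBIC)[:600,:800])
E
```

```text
29.55 [ 0.7176 -0.0377  0.2469] 133.62 0.08529909284139095
```

View pics/l2.png

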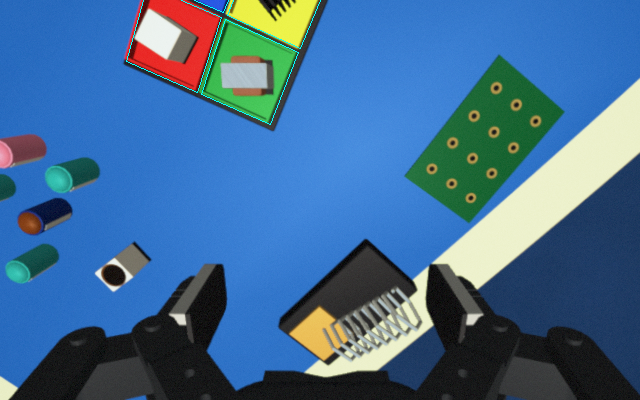

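View pics/side2.png

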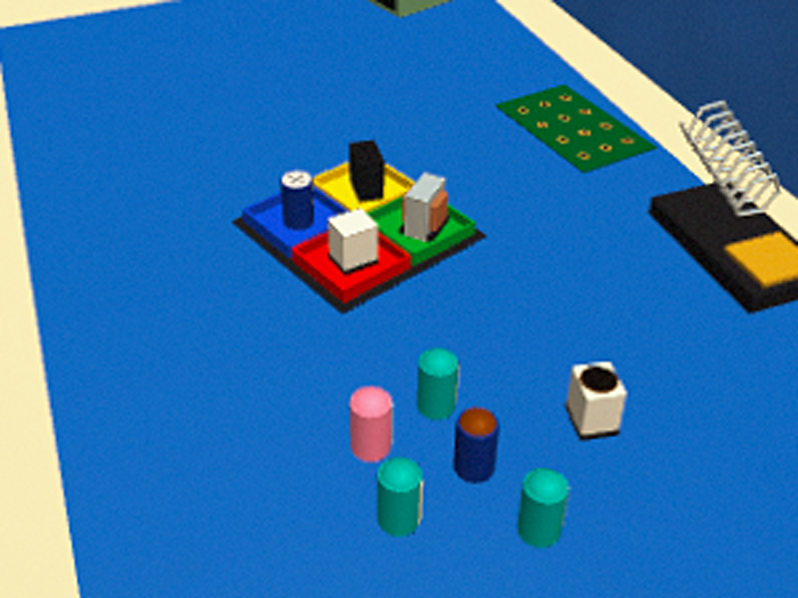

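The side crop shows all four parts upright and near the centre of their bins: capacitor (297,200), relay (353,240), heat sink (367,170) and transformer (425,207). The failed parts at (476,445) and (597,400) have not moved. The wrist view agrees for the red, green and yellow bins, so I'm handing in.

```bash
python3 -c "
from workcell import ticket
print(ticket.hand_in())"
```

```text
the job is handed in; nothing more can be done
None
```

I handed in the kit at about 30 s: the good capacitor, good relay, heat sink and transformer stand upright in the blue, red, yellow and green bins, and the failed parts and look-alikes were left untouched; the hand-in gave no verdict.

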